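Turn up the bread-case light

ROBOT

A 6-joint arm with a two-finger parallel gripper is mounted at the origin on the work surface. World frame = base frame: x ahead of the robot, y to its left, z up, the work surface at z = 0. Lengths are in mm, angles in degrees, forces in N, time in s.
With the tool pointing down it reaches from about 300 to 850 mm from the base axis. Payload 4.2 kg.
Tool frame: the origin (TCP) lies at the very end of the fingers, on their centre line; the grasp point (between the pads) lies 19 mm behind it; z points along the fingers, y is the line along which they close (so a half turn about z gives the same grasp; the last joint's range is limited). The gripper opens to 91 mm and grips with 3 to 60 N. Pads are 32 mm wide; open, the fingers measure 118 mm over their backs; the gripper's body (76 mm by 178 mm) begins 60 mm behind the grasp point.
Start: joints at [65.89, 18.312, 89.639, -0, 72.044, -1.146], TCP at [224.343, 529.446, 213.976] pointing down, gripper open.
Joint ranges: [-177.97, 177.97], [-48.28, 115.42], [12.27, 149.76], [-77.06, 257.06], [2.81, 150.46], [-146.56, 146.56]. Speed limits (degrees/s): [147.25, 147.25, 180, 180, 180, 180].

INTERFACE

Orientations are given as [roll, pitch, yaw] about the fixed x, y, z axes, in that order (R = Rz(yaw) Ry(pitch) Rx(roll)).
In Python, from workcell import env, eyes gives the robot as it stands.
- The arm moves only by the tool send_rows, never from a script. Its argument "targets" is text: rows parted by semicolons, each of 7 numbers parted by spaces: the shift along the tool's x, y, z in m, then the turn, a rotation vector about the tool's x, y, z in degrees, then the opening in per cent of the stroke, from 0 (shut) to 100 (fully open). A call has 1 to 12 rows; each row is the pose to reach, as a shift and turn from the pose commanded when the call began, along the tool's axes at that moment; what a row does not reach only later rows make up. A row lasts 1/12 s, in which the tool goes at most 41.7 mm and 7.16 degrees, less where a joint would pass 70% of its speed; a pose out of reach is approached as far as the arm can. A call with a gripper value outside its range is refused whole. The fingers move at their own pace and stop on an object; "grip_force" is the grip in N (left out, the last holds). Time passes only in rows, so rows that repeat a pose let the fingers close. It gives the time, the measured TCP pose, the force, the opening and the grip force at its end, in the units of the state.
- env.state(): the state, without advancing time (a new reading comes with each control period).
- eyes.grab_frame(name): name is "side" or "top"; returns a dict with "image" (384x512x3 uint8, blue, green, red), "fovy" (degrees; the focal length in pixels is half the picture's height over the tangent of half this angle, whatever the lens; pixels are square), "cx", "cy" (the principal point, pixels), "eye" and "attitude" of the camera in the world. Camera axes: x right, y up, looking along -z (the intrinsics and any distortion apply to the point x, -y, -z); pixel columns grow to the right and rows downward; lengths in mm; the calibration is good to about 2 mm. A picture is of the moment at which its call begins. There is no depth.
- env.job_done(): hands the job in; it is judged then, once.
The state is a dict: "time_s": time; "qpos": joint angles; "qvel": joint speeds; "effort": joint torques, N m; "ee_pos": TCP position; "ee_rot": TCP orientation; "force": force on the tool from outside, world axes, zero at the start; "torque": the same for the moment, N m; "gripper_width": finger opening in mm; "gripper_force": force on a finger pad.
Only numpy, scipy, OpenCV 4.12 (cv2) and the standard library are available. Lean on these libraries where they do the work, as an engineer would, in place of code of your own. Each camera call takes 0.05 s, during which the arm holds its last target. There are 200 camera calls.

TASK

The bread case is too dim. Press in the orange release tab of the grey light controller so that its clear cover springs up, and swing the cover right back until it stays open; then, with a fingertip and without forcing anything, roll the knurled dimmer wheel round until it has clicked into the fifth click from off (red rib on top, between the white pointers) and let go of it. Finally shut the cover until it snaps home, leaving the bun, ramekin, jam jar and tongs where they are.

Things in the scene. Friction and masses are not known exactly. Their poses are not given: they have to be found in the camera images.
- controller: Fixed grey light controller box, 110 mm (x) x 150 mm (y) x 60 mm high. Origin at the centre of its underside, on the table; x points to the hinge side (away from the tab), y to its left, z up. On its flat top: dimmer wheel in the middle under the cover, white pointers at y = 0 beside the wheel, two 12 mm high blocks at x = 47, y = +-64 mm. Front wall (with the tab) at x = -55 mm.
- tab_face (a point): Centre of the front face of the orange release tab, a block 26 mm wide (y) and 13 mm high, standing 12 mm out of the front wall of the controller with its middle 46 mm above the table. It is pressed along the controller's +x. The point moves with the tab.
- tab (a joint): Release tab, m: 0 is fully out, up to 0.007 pressed in; a spring of 2 N, rising to 4.8 N at full travel, returns it. The cover is freed at about 0.004.
- cover (a joint): Cover angle, rad: 0 shut, 2.0 fully back; the front edge goes up, then over to +x. Freed, it springs up within 1 s to about 0.9 and rests there. Pushed past 1.6 it stays back at 2.0; pulled forward past 1.5 it drops to about 0.9. Pressing it shut at the front edge takes 1 to 3 N, and 10 to 20 N over the last mm until the hook snaps; if not, it springs up again. Well damped.
- cover_edge (a point): Middle of the outer front edge of the cover, moving with it; when shut at controller x = -45, z = 83 mm. The cover is an upside-down tray: clear top plate 86 x 86 mm, 3 mm thick, black rim walls 3 mm thick, 21 mm high at the front and both sides; 90 mm from hinge line to front, 90 mm wide.
- hinge_mid (a point): Middle of the cover's hinge line (controller x = 45, y = 0, z = 62 mm).
- wheel_top (a point): Topmost point of the dimmer wheel (fixed to the controller), at controller x = 0, y = 0, z = 71.5 mm, 11.5 mm above the box top. Black wheel, 53 mm across over its 32 dark ribs, 16 mm wide, axle along the controller's x; a white rib is on top at off, a red rib at the fifth click. The tab's orange hook stands 18 mm above the box top at controller x = -42 to -31, y +-10 mm.
- wheel (a joint): Dimmer wheel, rad: 0 is off (stop), 0.3927 per click (16 to the turn), fifth click 1.963, stop at 3.14. Grows as the wheel's top moves along the controller's -y. Starts in a click (off, first or second) and falls into the nearest click when let go; takes up to 1.5 N at the rim. Rigid axle: a steady push of 5 to 10 N from above is enough to grip it. One fingertip stroke turns it 1 to 2 clicks.
- near_bun_center (a point): Centre of a loose round bun beside the controller, 90 mm across, 54 mm high; to be left alone.
- ramekin_center (a point): Centre of a loose white ramekin beside the controller, 72 mm across, 42 mm high; to be left alone.
- jam_jar_center (a point): Centre of a loose amber jam jar beyond the controller, 60 mm across, 75 mm high; to be left alone.
- tongs_center (a point): Centre of loose steel bread tongs lying on the table, 220 mm long, 12 mm high; to be left alone.

How it is judged (in metres and radians):
On the way, in this order (a step that is already met when the one before it is completed fails the run):
1. the cover is swung right back and stays (value of joint cover above 1.8 rad), for 0.2 s.
2. with the cover back, the wheel rests in the fifth click, untouched (value of joint wheel between 1.8435 and 2.0835 rad and value of joint cover above 1.5 rad and contact force between the fingers and controller below 0.1 N and velocity of joint wheel between -0.1 and 0.1 rad/s), for 0.3 s.
At the end, for the whole second after the job is handed in: The wheel rests in the fifth click from off (1.963 +- 0.12 rad), the cover is shut and held by its hook (under 0.05 rad), the tab is out (under 2 mm) (value of joint wheel between 1.8435 and 2.0835 rad and value of joint cover below 0.05 rad and value of joint tab below 0.002 m and velocity of joint cover below 0.1 rad/s); the robot touches nothing.
It fails at once if the bun, ramekin, jam jar or tongs moved by more than 30 mm (distance of any of near_bun_center, ramekin_center, jam_jar_center, tongs_center from where it was at the start of the episode above 0.03 m).
It fails at once if the controller is pressed with more than 60 N (contact force between the fingers and controller above 60 N).
It also fails if it takes over 58 s, if anything falls off the work surface, if the arm or the gripper's body presses on something with over 40 N, if the wrist force passes 120 N, or if a joint passes its speed limit or range.

## Working session

There is one attempt and no reset: what is moved stays moved. The work goes in short steps, Python scripts to look and compute and a tool call to move; the robot and the scene stay as the last step left them, time stands still between calls to the robot, and variables do not carry over. Pictures are saved under pics/ and viewed, at most 10 in all, crops included, and the job is handed in when it is done.

Besides the shell and the picture viewer there is one more tool, called after "Call:" in YAML: its name, and indented under it one key for each argument. send_rows: Moves the arm, as the interface text tells. Its arguments: {"type":"object","properties":{"targets":{"type":"string"},"grip_force":{"type":"number"}},"required":["targets"]}

```bash
mkdir -p pics; ls
python3 - <<'E'
from workcell import env, eyes
import cv2
for n in ("side","top"):
    f=eyes.grab_frame(n); cv2.imwrite(f"pics/{n}0.png",f["image"])
    print({k:v for k,v in f.items() if k!="image"})
s=env.state();print(s)
E
```

```text
pics
{'fovy': 55.45360142801879, 'cx': 257.93873354871045, 'cy': 192.57748197197736, 'eye': array([ 391.68593257, -666.11656893,  690.1672209 ]), 'attitude': array([47.3631344 , -1.14279638, -9.86324049])}
{'fovy': 56.93156841288736, 'cx': 261.76129697802514, 'cy': 194.17452920286533, 'eye': array([361.9484637 , -35.81479496, 954.1355588 ]), 'attitude': array([  8.88327275,   0.74514451, -89.65591723])}
{'time_s': 0.1, 'qpos': array([ 6.58901465e+01,  1.83467437e+01,  8.96979844e+01, -1.59661720e-03,
        7.20443980e+01, -1.14606340e+00]), 'qvel': array([-0.01015637, -0.10807512, -0.302766  , -0.06103829,  0.0117884 ,
        0.04096294]), 'effort': array([-6.05154146e-04, -4.13333452e+01, -2.32509363e+01,  7.28983758e-02,
        4.21600824e-02, -6.60866272e-05]), 'ee_pos': array([224.16320608, 529.0228594 , 213.22643403]), 'ee_rot': array([-1.79910861e+02, -2.64848171e-04,  1.57036703e+02]), 'force': array([-0.1863599 , -0.85235662,  0.31924958]), 'torque': array([-0.00405371,  0.02658903, -0.02375818]), 'gripper_force': 0.0, 'gripper_width': 90.92874158033666}
```

View pics/side0.png

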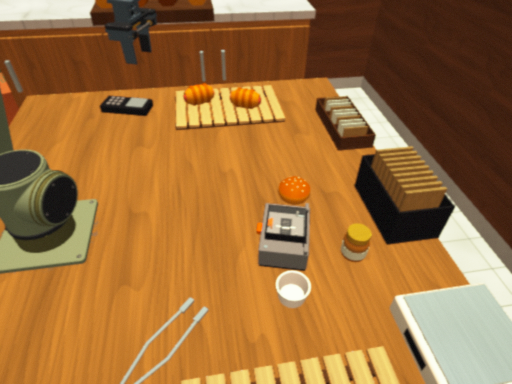

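View pics/top0.png

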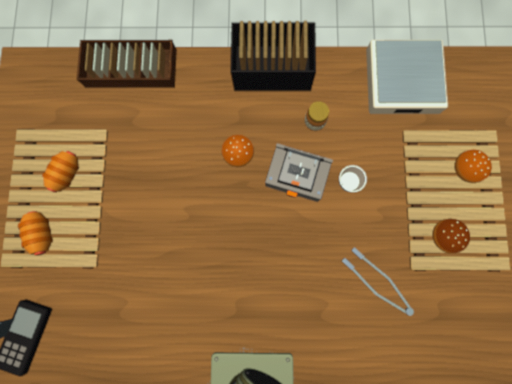

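The side view shows the controller at about (285,235) with its tab at (260,228), the bun at (295,188), the ramekin at (293,288) and the jar at (356,242). In the top view the controller is at (299,172) with its tab at (291,193), and the tongs lie at (380,285).

```bash
cat > h.py <<'E'
import numpy as np, cv2
from scipy.spatial.transform import Rotation as Ro
from workcell import env, eyes
def grab(n): 
    f=eyes.grab_frame(n); f["R"]=Ro.from_euler("xyz",f["attitude"],degrees=True).as_matrix()
    f["f"]=f["image"].shape[0]/2/np.tan(np.radians(f["fovy"]/2)); return f
def ray(f,u,v): return f["R"]@np.array([(u-f["cx"])/f["f"],-(v-f["cy"])/f["f"],-1.])
def onz(f,u,v,z):
    d=ray(f,u,v); return f["eye"]+d*(z-f["eye"][2])/d[2]
def two(f,p,g,q):
    a,b=ray(f,*p),ray(g,*q); t=np.linalg.lstsq(np.c_[a,-b],g["eye"]-f["eye"],rcond=None)[0]
    A,B=f["eye"]+a*t[0],g["eye"]+b*t[1]; return (A+B)/2,np.linalg.norm(A-B)
def proj(f,P):
    c=f["R"].T@(np.asarray(P,float)-f["eye"]); return f["cx"]-f["f"]*c[0]/c[2], f["cy"]+f["f"]*c[1]/c[2]
def blob(img,lo,hi,box):
    x0,y0,x1,y1=box; m=cv2.inRange(cv2.cvtColor(img[y0:y1,x0:x1],cv2.COLOR_BGR2HSV),lo,hi)
    n,l,s,c=cv2.connectedComponentsWithStats(m)
    return sorted([(int(s[i,4]),*(c[i]+[x0,y0]).round(1)) for i in range(1,n)],reverse=True)[:4]
E
python3 - <<'E'
from h import *
S,T=grab("side"),grab("top")
print(proj(T,[0,0,0]),proj(S,[0,0,0]))
for f,b in((S,(250,195,320,275)),(T,(260,135,335,205))):
    print(blob(f["image"],(3,150,150),(14,255,255),b))
a=cv2.resize(S["image"][195:275,235:325],None,fx=5,fy=5,interpolation=2)
b=cv2.resize(T["image"][135:215,255:345],None,fx=5,fy=5,interpolation=2)
cv2.imwrite("pics/z1.png",np.vstack([a,b])[:,:]) if 0 else cv2.imwrite("pics/z1.png",cv2.resize(np.hstack([a,b]),(800,356)))
E
```

```text
(np.float64(251.55308733335931), np.float64(395.65177405859356)) (np.float64(48.070175165454856), np.float64(233.93051911838947))
[(54, np.float64(295.5), np.float64(195.8)), (45, np.float64(258.5), np.float64(228.5)), (14, np.float64(268.4), np.float64(223.0)), (12, np.float64(301.7), np.float64(201.1))]
[(26, np.float64(291.4), np.float64(193.1)), (19, np.float64(294.7), np.float64(183.0))]
```

View pics/z1.png

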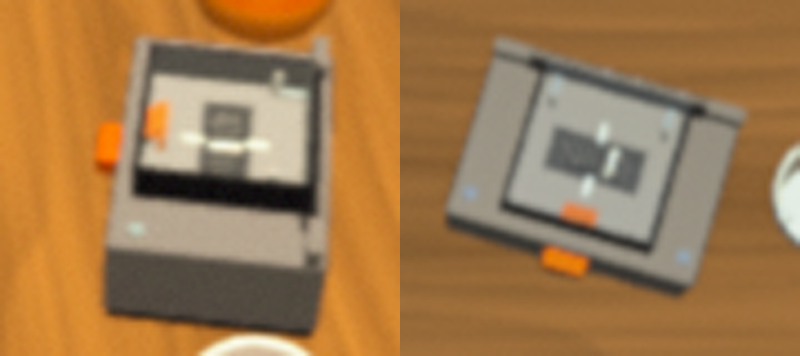

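The crops show the tab, the hook, the two white pointers and the white rib. The rib sits about 10 mm to the controller's -y of the pointer line, so the wheel seems to be in the first click.

Run:
```python
from h import *
S,T=grab("side"),grab("top")
cs=lambda X,Y:(235+X/4.444,195+Y/4.444)
ct=lambda X,Y:(255+(X-400)/4.444,135+Y/4.444)
pts={"tab":(cs(108,145),ct(566,262)),"hook":(cs(157,120),ct(580,214)),"ptr_in":(cs(188,138),ct(587,188)),"ptr_out":(cs(262,146),ct(602,131)),
"FL":(cs(136,40),ct(496,40)),"FRfront":(cs(112,250),ct(690,285)),"rib":(cs(226,147),ct(613,163))}
for k,(p,q) in pts.items():
    P,e=two(S,p,T,q); print(k,P.round(1),round(e,1))
# corners of box top on z=60 from top view
for q in ((450,215),(690,284),(745,112),(496,42)): print(onz(T,*ct(*q),60).round(1))
print("tab46",onz(T,291.4,193.1,50), "jar",onz(T,318,110,75),"bun",onz(T,238,150,30),"ram",onz(T,353,178,42))
```

```text
tab [ 505.1 -102.3   48.9] 1.7
hook [ 529.3 -108.8   71.3] 1.6
ptr_in [ 545.9 -113.9   60.4] 0.2
ptr_out [ 582.  -123.3   57.8] 3.3
FL [571.7 -63.3 103. ] 95.1
FRfront [ 493.  -173.6   51.8] 4.6
rib [ 560.9 -128.6   66.5] 3.2
[529.7 -34.7  60. ]
[ 490.  -172.3   60. ]
[ 591.3 -206.2   60. ]
[633.2 -61.3  60. ]
tab46 [506.31370674 -99.74580763  50.        ] jar [ 721.74331518 -168.69293406   75.        ] bun [626.63121944  41.87310291  30.        ] ram [ 548.2418649  -261.63327166   42.        ]
```

Call:
send_rows:
  targets: "-0.228 -0.239 0 0 0 -7.5 0;-0.228 -0.239 0 0 0 -7.5 0;-0.228 -0.239 0 0 0 -7.5 0;-0.228 -0.239 0 0 0 -7.5 0;-0.228 -0.239 0 0 0 -7.5 0;-0.228 -0.239 0 0 0 -7.5 0;-0.228 -0.239 0 0 0 -7.5 0;-0.228 -0.239 0 0 0 -7.5 0;-0.228 -0.239 0 0 0 -7.5 0;-0.228 -0.239 0 0 0 -7.5 0;-0.228 -0.239 0 0 0 -7.5 0;-0.228 -0.239 0 0 0 -7.5 0"
  grip_force: 20

```text
time_s: 1.3
ee_pos: [340.8, 221.4, 214.0]
ee_rot: [180.0, -0.0, 164.6]
force: [0.2, 0.1, -0.2]
gripper_width: 14.0
gripper_force: 0.0
```

Call:
send_rows:
  targets: "-0.195 -0.267 0.094 0 0 0 0;-0.195 -0.267 0.094 0 0 0 0;-0.195 -0.267 0.094 0 0 0 0;-0.195 -0.267 0.094 0 0 0 0;-0.195 -0.267 0.094 0 0 0 0;-0.195 -0.267 0.094 0 0 0 0;-0.195 -0.267 0.094 0 0 0 0;-0.195 -0.267 0.094 0 0 0 0;-0.195 -0.267 0.094 0 0 0 0;-0.195 -0.267 0.094 0 0 0 0;-0.195 -0.267 0.094 0 0 0 0;-0.195 -0.267 0.094 0 0 0 0"

```text
time_s: 2.3
ee_pos: [457.6, -87.1, 120.0]
ee_rot: [180.0, -0.0, 164.7]
force: [0.2, 0.6, -0.5]
gripper_width: 0.6
gripper_force: 0.0
```

Run:
```python
from h import *
S,T=grab("side"),grab("top"); s=env.state()
print(s["ee_pos"],s["ee_rot"],s["force"],s["gripper_width"],proj(S,s["ee_pos"]),proj(T,s["ee_pos"]))
a=cv2.resize(S["image"][155:275,200:330],(400,369),interpolation=2)
b=cv2.resize(T["image"][110:230,240:370],(400,369),interpolation=2)
cv2.imwrite("pics/z2.png",np.hstack([a,b]))
```

```text
[457.68958006 -87.1727576  120.39299495] [1.79976325e+02 2.52691130e-02 1.64688172e+02] [-0.38957231  0.0328195  -0.78036493] 0.6565673649930387 (np.float64(237.50315999489138), np.float64(203.6113836573898)) (np.float64(288.29511613142233), np.float64(208.69332268816515))
```

View pics/z2.png

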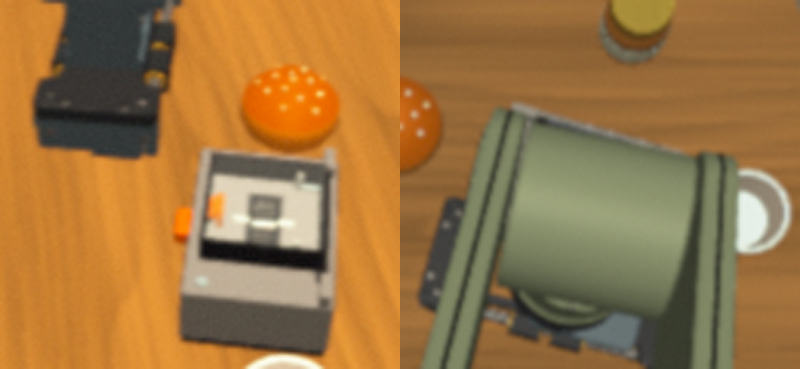

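The side crop shows the gripper bar (about (100,110)) clear in front of the controller, with the tab at (183,224). The top view is blocked by the arm.

Call:
send_rows:
  targets: "0 -0.001 0.03 0 0 0 0;0 -0.002 0.06 0 0 0 0;0 -0.002 0.077 0 0 0 0;0 -0.002 0.077 0 0 0 0;-0.008 -0.002 0.077 0 0 0 0;-0.014 -0.002 0.077 0 0 0 0;-0.018 -0.002 0.077 0 0 0 0;-0.021 -0.002 0.077 0 0 0 0;-0.023 -0.002 0.077 0 0 0 0;-0.023 -0.002 0.077 0 0 0 0"

```text
time_s: 3.23
ee_pos: [480.3, -97.2, 43.5]
ee_rot: [180.0, 0.1, 164.5]
force: [0.6, -0.1, 0.6]
gripper_width: 0.2
gripper_force: 0.0
```

Call:
send_rows:
  targets: "-0.002 0 0 0 0 0 0;-0.004 0 0 0 0 0 0;-0.006 0 0 0 0 0 0;-0.007 0 0 0 0 0 0;-0.008 0 0 0 0 0 0;-0.008 0 0 0 0 0 0"

```text
time_s: 3.73
ee_pos: [486.3, -99.0, 42.6]
ee_rot: [-180.0, -0.1, 164.5]
force: [-4.1, 0.7, 2.5]
gripper_width: 0.5
gripper_force: 2.1
```

Call:
send_rows:
  targets: "-0.001 0 0 0 0 0 0;-0.0015 0 0 0 0 0 0;-0.002 0 0 0 0 0 0;-0.002 0 0 0 0 0 0;-0.002 0 0 0 0 0 0;-0.002 0 0 0 0 0 0;-0.002 0 0 0 0 0 0"

```text
time_s: 4.32
ee_pos: [487.9, -99.4, 42.7]
ee_rot: [-180.0, -0.1, 164.5]
force: [-5.3, 0.2, 1.9]
gripper_width: 0.2
gripper_force: 2.9
```

Run:
```python
from h import *
S=grab("side"); s=env.state()
print(s["ee_pos"],s["force"])
cv2.imwrite("pics/z3.png",cv2.resize(S["image"][155:275,200:330],(520,480),interpolation=2))
```

```text
[487.86686638 -99.41063976  42.6771207 ] [-5.84677736 -0.82509533  1.872431  ]
```

View pics/z3.png

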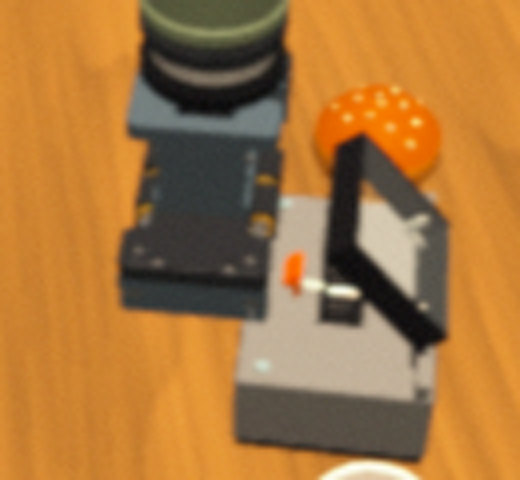

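The cover has sprung up, with its front rim at about (345,200) in the crop. Next I raise the tool and push the rim back from the inside.

Call:
send_rows:
  targets: "0.010 0.002 0 0 0 0 0;0.010 0.002 -0.03 0 0 0 0;0.005 0.002 -0.065 0 0 0 0;-0.010 0.002 -0.069 0 0 0 0;-0.025 0.002 -0.069 0 0 0 0;-0.040 0.002 -0.069 0 0 0 0;-0.047 0.002 -0.069 0 0 0 0;-0.054 0.002 -0.069 0 0 0 0;-0.061 0.002 -0.069 0 0 0 0;-0.068 0.002 -0.069 0 0 0 0;-0.075 0.002 -0.069 0 0 0 0;-0.082 0.002 -0.069 0 0 0 0"

```text
time_s: 5.37
ee_pos: [569.2, -119.7, 111.9]
ee_rot: [180.0, 0.0, 164.5]
force: [-0.3, 0.1, -0.3]
gripper_width: 0.2
gripper_force: 0.2
```

Call:
send_rows:
  targets: "-0.007 0 0 0 0 0 0;-0.014 0 0 0 0 0 0;-0.021 0 0 0 0 0 0;-0.028 0 0 0 0 0 0;-0.034 0 0 0 0 0 0;-0.040 0 0 0 0 0 0;-0.046 0 0 0 0 0 0;-0.05 0 0 0 0 0 0;-0.05 0 0 0 0 0 0"

```text
time_s: 6.12
ee_pos: [617.8, -133.1, 111.9]
ee_rot: [180.0, 0.1, 164.5]
force: [0.2, 0.4, 0.4]
gripper_width: 0.4
gripper_force: 0.0
```

Call:
send_rows:
  targets: "0.020 0.003 0 0 0 0 0;0.04 0.007 0 0 0 0 0;0.056 0.01 0 0 0 0 0;0.056 0.01 0.012 0 0 0 0;0.056 0.01 0.024 0 0 0 0;0.056 0.01 0.034 0 0 0 0;0.056 0.01 0.034 0 0 0 0;0.056 0.01 0.034 0 0 0 0"

```text
time_s: 6.78
ee_pos: [565.2, -108.3, 77.5]
ee_rot: [180.0, -0.1, 164.5]
force: [-0.0, -0.1, -0.3]
gripper_width: 0.2
gripper_force: 0.0
```

Run:
```python
from h import *
S=grab("side"); s=env.state()
print(s["ee_pos"],s["force"])
cv2.imwrite("pics/z4.png",cv2.resize(S["image"][155:275,200:330],(520,480),interpolation=2))
```

```text
[ 565.76499413 -108.41364053   78.07707376] [-0.42713589  0.07544014  0.05184652]
```

View pics/z4.png

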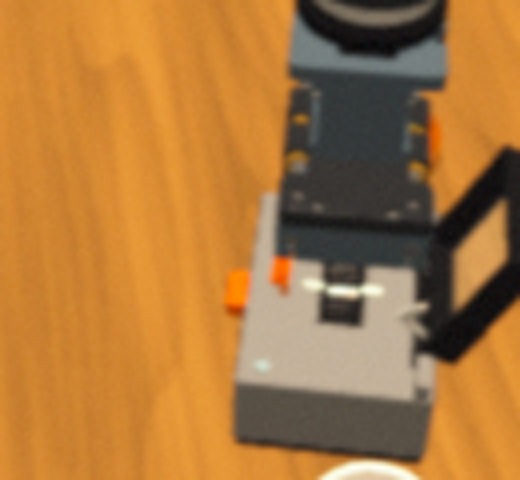

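The cover is fully back at about (470,260) in the crop. The wheel's white rib, at (343,293), is about one click from the pointers. Next I touch down on the wheel.

Call:
send_rows:
  targets: "0 0 0.003 0 0 0 0;0 0 0.005 0 0 0 0;0 0 0.006 0 0 0 0;0 0 0.007 0 0 0 0;0 0 0.007 0 0 0 0"

```text
time_s: 7.25
ee_pos: [565.6, -108.3, 71.2]
ee_rot: [180.0, 0.0, 164.5]
force: [-1.3, 0.5, 1.2]
gripper_width: 0.3
gripper_force: 0.6
```

Call:
send_rows:
  targets: "0 0 0.0006 0 0 0 0;0 0 0.001 0 0 0 0;0 0 0.001 0 0 0 0;0 0 0.001 0 0 0 0"

```text
time_s: 7.58
ee_pos: [565.8, -108.2, 71.0]
ee_rot: [180.0, 0.1, 164.5]
force: [-1.5, 1.4, 6.2]
gripper_width: 0.4
gripper_force: 3.2
```

Call:
send_rows:
  targets: "0 -0.002 0.0002 0 0 0 0;0 -0.004 0.0002 0 0 0 0;0 -0.006 0.0002 0 0 0 0;0 -0.008 0.0002 0 0 0 0;0 -0.01 0.0002 0 0 0 0;0 -0.012 0.0002 0 0 0 0;0 -0.014 0.0002 0 0 0 0;0 -0.016 0.0002 0 0 0 0;0 -0.018 0.0002 0 0 0 0;0 -0.020 0.0002 0 0 0 0;0 -0.021 0.0002 0 0 0 0;0 -0.021 0.0002 0 0 0 0"

```text
time_s: 8.58
ee_pos: [559.9, -128.7, 70.7]
ee_rot: [180.0, 0.0, 164.5]
force: [-1.9, -0.4, 6.4]
gripper_width: 0.6
gripper_force: 3.2
```

Call:
send_rows:
  targets: "0 0 -0.003 0 0 0 0;0 0 -0.010 0 0 0 0;0 0.01 -0.03 0 0 0 0;0 0.04 -0.05 0 0 0 0;0 0.06 -0.05 0 0 0 0;0 0.06 -0.05 0 0 0 0"

```text
time_s: 9.08
ee_pos: [577.8, -67.9, 121.5]
ee_rot: [179.9, 0.2, 164.7]
force: [0.4, 0.6, -1.5]
gripper_width: 0.6
gripper_force: 0.0
```

Run:
```python
from h import *
S=grab("side"); s=env.state()
print(s["time_s"],s["ee_pos"],s["force"])
cv2.imwrite("pics/z5.png",cv2.resize(S["image"][205:265,250:320],(700,600),interpolation=2))
```

```text
9.1333 [576.58603582 -69.40828401 120.51709245] [-4.59318104e-02  3.10036308e-04 -3.38679961e-01]
```

View pics/z5.png

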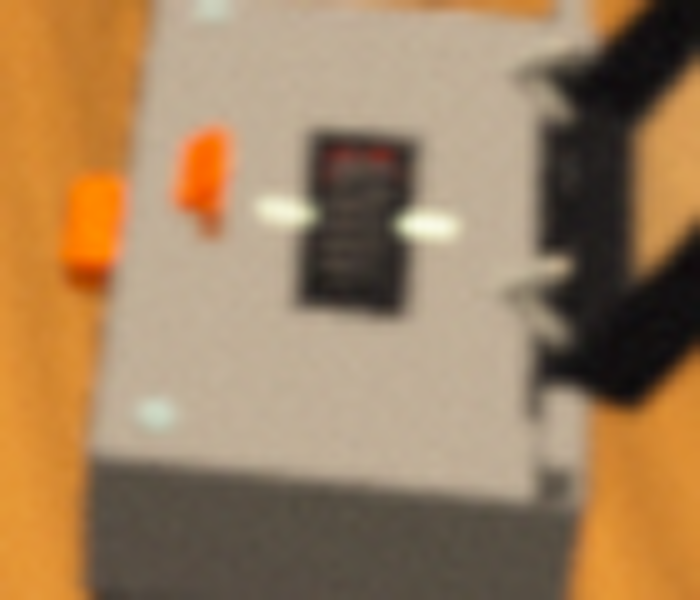

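The white rib is gone and the red rib shows at crop (360,158), which is full-image (286,220.8), on the +y side. I compare that with the geometry.

```bash
cat >> h.py <<'E'
C=np.array([564,-118.5]);a=np.radians(-15.5);EX=np.array([np.cos(a),np.sin(a)]);EY=np.array([-np.sin(a),np.cos(a)])
def w(x,y,z): return np.r_[C+x*EX+y*EY,z]
def ctl(p): d=np.asarray(p)[:2]-C; return d@EX,d@EY,p[2]
def red(f):
    im=f["image"].astype(int)[208:240,276:297]; m=((im[...,2]-np.maximum(im[...,1],im[...,0]))>35)
    y,x=np.nonzero(m); return len(y),(x.mean()+276,y.mean()+208) if len(y) else None
E
python3 - <<'E'
from h import *
S=grab("side"); print(red(S),proj(S,w(-23,0,61)),proj(S,w(23,0,61)))
for k in range(2,8):
    p=(5-k)*.3927; print(k,np.round(proj(S,w(0,26.5*np.sin(p),45+26.5*np.cos(p))),1))
print(ctl(env.state()["ee_pos"]))
E
```

```text
(6, (np.float64(285.5), np.float64(220.0))) (np.float64(275.4099924818627), np.float64(225.5980073301597)) (np.float64(295.26617838976557), np.float64(227.31835370026363))
2 [285.6 220.5]
3 [285.7 219.8]
4 [285.8 220.8]
5 [285.6 223.4]
6 [285.4 227.2]
7 [285.1 231.8]
(np.float64(-1.4321332234814041), np.float64(49.605469114029695), np.float64(119.87158103818209))
```

The side rows barely separate clicks 3 and 4, so I swing aside briefly for a top view.

Call:
send_rows:
  targets: "0.03 0.04 -0.04 0 0 0 0;0.06 0.08 -0.06 0 0 0 0;0.08 0.12 -0.06 0 0 0 0;0.08 0.16 -0.06 0 0 0 0;0.08 0.2 -0.06 0 0 0 0;0.08 0.24 -0.06 0 0 0 0;0.08 0.24 -0.06 0 0 0 0;0.08 0.24 -0.06 0 0 0 0"

```text
time_s: 9.85
ee_pos: [563.6, 185.7, 179.1]
ee_rot: [179.9, -0.0, 164.7]
force: [-0.1, 0.5, 0.4]
gripper_width: 0.7
gripper_force: 0.0
```

Run:
```python
from h import *
T=grab("top"); s=env.state();print(s["time_s"],s["ee_pos"],ctl(s["ee_pos"]))
for k in (2,3,4,5): 
    p=(5-k)*.3927; print(k,np.round(proj(T,w(0,26.5*np.sin(p),45+26.5*np.cos(p))),1))
im=T["image"].astype(int)[155:190,275:325]; d=im[...,2]-np.maximum(im[...,1],im[...,0])
for y,x in np.argwhere(d>25): print(x+275,y+155,im[y,x])
print(proj(T,w(-23,0,61)),proj(T,w(23,0,61)))
g=T["image"].min(2)[155:190,275:325]
print([(x+275,y+155,int(g[y,x])) for y,x in np.argwhere(g>200)])
```

```text
9.9 [562.88414102 183.02208514 178.86815713] (np.float64(-81.6535480751066), np.float64(290.25766321724956), np.float64(178.86815712970275))
2 [289.5 168.4]
3 [291.9 168.2]
4 [295.3 168.6]
5 [299.2 169.4]
322 155 [ 51  85 119]
323 155 [ 56 103 146]
324 155 [ 60 111 158]
322 156 [ 77 104 132]
323 156 [ 76 112 148]
324 156 [ 72 114 154]
292 165 [45 48 86]
293 165 [55 60 96]
291 166 [45 49 86]
292 166 [ 37  41 140]
293 166 [ 36  41 134]
294 166 [54 59 99]
291 167 [ 48  53 114]
292 167 [ 37  45 184]
293 167 [ 36  43 162]
294 167 [ 52  57 103]
291 168 [ 40  44 126]
292 168 [ 35  42 191]
293 168 [ 44  49 158]
294 168 [49 55 90]
290 169 [45 48 76]
291 169 [ 34  39 142]
292 169 [ 34  40 179]
293 169 [ 49  55 139]
290 170 [43 47 94]
291 170 [ 32  38 159]
292 170 [ 30  36 156]
293 170 [ 47  53 108]
290 171 [43 46 93]
291 171 [ 33  37 154]
292 171 [ 30  33 132]
293 171 [40 43 79]
291 172 [ 49  53 104]
292 172 [39 42 87]
292 180 [110 137 191]
293 180 [108 136 191]
294 180 [115 139 185]
295 180 [125 146 177]
291 181 [108 136 190]
292 181 [ 68 115 215]
293 181 [ 54 108 221]
294 181 [ 62 112 217]
2
[... 668 characters left out ...]
  0  94 228]
298 184 [ 55 108 222]
299 184 [114 139 190]
292 185 [123 146 181]
293 185 [107 134 187]
294 185 [ 93 122 193]
295 185 [ 78 114 204]
296 185 [ 53 104 212]
297 185 [ 47 108 219]
298 185 [ 81 124 209]
299 185 [122 144 181]
295 186 [122 140 169]
296 186 [107 131 177]
297 186 [100 134 190]
298 186 [114 143 186]
324 188 [ 87 115 144]
275 189 [ 54  81 110]
324 189 [ 75 110 144]
(np.float64(296.5194246979754), np.float64(178.7791889693275)) (np.float64(301.12245995058663), np.float64(161.97393146297338))
[(np.int64(300), np.int64(164), 211), (np.int64(300), np.int64(165), 208), (np.int64(297), np.int64(176), 212), (np.int64(296), np.int64(177), 205), (np.int64(297), np.int64(177), 206)]
```

The red rib is at (292,168.4) in the top view, which matches click 3 (predicted 291.9,168.2). One more identical two-click stroke is needed.

Call:
send_rows:
  targets: "-0.02 -0.04 0 0 0 0 0;-0.04 -0.08 0 0 0 0 0;-0.06 -0.12 0 0 0 0 0;-0.08 -0.16 0.02 0 0 0 0;-0.08 -0.20 0.04 0 0 0 0;-0.08 -0.24 0.06 0 0 0 0;-0.08 -0.27 0.08 0 0 0 0;-0.08 -0.279 0.096 0 0 0 0;-0.08 -0.279 0.103 0 0 0 0;-0.08 -0.279 0.103 0 0 0 0;-0.08 -0.279 0.103 0 0 0 0"

```text
time_s: 10.82
ee_pos: [565.1, -109.0, 76.7]
ee_rot: [180.0, -0.0, 164.4]
force: [-0.7, 0.4, 1.5]
gripper_width: 0.2
gripper_force: 0.0
```

Call:
send_rows:
  targets: "0 0 0.003 0 0 0 0;0 0 0.005 0 0 0 0;0 0 0.0062 0 0 0 0;0 0 0.0068 0 0 0 0;0 0 0.0068 0 0 0 0;0 0 0.0068 0 0 0 0"

```text
time_s: 11.32
ee_pos: [566.2, -107.6, 71.0]
ee_rot: [180.0, 0.1, 164.6]
force: [0.4, 1.8, 5.2]
gripper_width: 0.6
gripper_force: 2.7
```

Call:
send_rows:
  targets: "0 -0.002 0.0003 0 0 0 0;0 -0.004 0.0003 0 0 0 0;0 -0.006 0.0003 0 0 0 0;0 -0.008 0.0003 0 0 0 0;0 -0.01 0.0003 0 0 0 0;0 -0.012 0.0003 0 0 0 0;0 -0.014 0.0003 0 0 0 0;0 -0.016 0.0003 0 0 0 0;0 -0.018 0.0003 0 0 0 0;0 -0.020 0.0003 0 0 0 0;0 -0.021 0.0003 0 0 0 0;0 -0.021 0.0003 0 0 0 0"

```text
time_s: 12.32
ee_pos: [560.3, -128.1, 70.8]
ee_rot: [180.0, 0.1, 164.5]
force: [-1.4, 2.1, 7.0]
gripper_width: 0.3
gripper_force: 3.6
```

Call:
send_rows:
  targets: "0 0 -0.003 0 0 0 0;0 0 -0.010 0 0 0 0;0.02 0.03 -0.04 0 0 0 0;0.04 0.07 -0.08 0 0 0 0;0.06 0.11 -0.11 0 0 0 0;0.08 0.15 -0.11 0 0 0 0;0.08 0.19 -0.11 0 0 0 0;0.08 0.23 -0.11 0 0 0 0;0.08 0.27 -0.11 0 0 0 0;0.08 0.3 -0.11 0 0 0 0;0.08 0.3 -0.11 0 0 0 0"

```text
time_s: 13.23
ee_pos: [563.7, 187.1, 180.2]
ee_rot: [179.8, 0.1, 164.8]
force: [0.6, 0.1, -0.1]
gripper_width: 0.7
gripper_force: 0.0
```

Run:
```python
from h import *
T=grab("top");S=grab("side"); s=env.state();print(s["time_s"],ctl(s["ee_pos"]))
im=T["image"].astype(int)[160:176,280:315]; d=im[...,2]-np.maximum(im[...,1],im[...,0])
p=np.argwhere(d>50);print(len(p),(p.mean(0)+[160,280])[::-1])
print(red(S))
```

```text
13.3333 (np.float64(-81.82644041068484), np.float64(291.7019163294945), np.float64(179.509631468695))
17 [298.58823529 170.        ]
(28, (np.float64(285.5), np.float64(223.78571428571428)))
```

The red rib is at the top, at (298.6,170) in the top view and (285.5,223.8) in the side view. Both match click 5. Next I go behind the cover to close it.

Call:
send_rows:
  targets: "-0.025 -0.030 -0.02 0 0 0 0;-0.05 -0.06 -0.03 0 0 0 0;-0.075 -0.09 -0.03 0 0 0 0;-0.1 -0.12 -0.03 0 0 0 0;-0.125 -0.15 -0.03 0 0 0 0;-0.15 -0.18 -0.03 0 0 0 0;-0.175 -0.21 -0.03 0 0 0 0;-0.2 -0.24 -0.03 0 0 0 0;-0.21 -0.27 -0.03 0 0 0 0;-0.21 -0.292 -0.03 0 0 0 0;-0.21 -0.292 -0.03 0 0 0 0;-0.21 -0.292 -0.03 0 0 0 0"

```text
time_s: 14.33
ee_pos: [685.9, -158.4, 209.4]
ee_rot: [-180.0, -0.1, 164.3]
force: [0.5, -0.0, 0.2]
gripper_width: 0.3
gripper_force: 0.0
```

```bash
python3 -c "
from h import *
print(ctl(env.state()['ee_pos']))"
```

```text
(np.float64(128.0736469664907), np.float64(-5.8538040856184), np.float64(209.39230220014315))
```

Call:
send_rows:
  targets: "0 0.003 0.03 0 0 0 0;0 0.006 0.06 0 0 0 0;0 0.006 0.085 0 0 0 0;0 0.006 0.094 0 0 0 0;0.007 0.006 0.094 0 0 0 0;0.014 0.006 0.094 0 0 0 0;0.021 0.006 0.094 0 0 0 0;0.028 0.006 0.094 0 0 0 0;0.035 0.006 0.094 0 0 0 0;0.042 0.006 0.094 0 0 0 0;0.049 0.006 0.094 0 0 0 0;0.056 0.006 0.094 0 0 0 0"

```text
time_s: 15.33
ee_pos: [634.6, -134.7, 116.3]
ee_rot: [180.0, 0.1, 164.5]
force: [0.7, 0.2, 1.2]
gripper_width: 0.5
gripper_force: 0.7
```

Call:
send_rows:
  targets: "0.007 0 0 0 0 0 0;0.013 0 0 0 0 0 0;0.018 0 0 0 0 0 0;0.022 0 0 0 0 0 0;0.022 0 0 0 0 0 0;0.022 0 0 0 0 0 0;0.022 0 0 0 0 0 0"

```text
time_s: 15.92
ee_pos: [613.8, -129.0, 115.4]
ee_rot: [180.0, -0.0, 164.5]
force: [0.5, -1.3, 0.2]
gripper_width: 0.3
gripper_force: 0.0
```

Run:
```python
from h import *
S=grab("side"); s=env.state()
print(s["time_s"],ctl(s["ee_pos"]),s["force"],red(S))
cv2.imwrite("pics/z6.png",cv2.resize(S["image"][155:275,230:360],(520,480),interpolation=2))
```

```text
15.9667 (np.float64(50.85355125200025), np.float64(3.200572606708325), np.float64(115.43155996754648)) [0.24573388 0.67829713 0.26449161] (18, (np.float64(283.77777777777777), np.float64(223.5)))
```

View pics/z6.png

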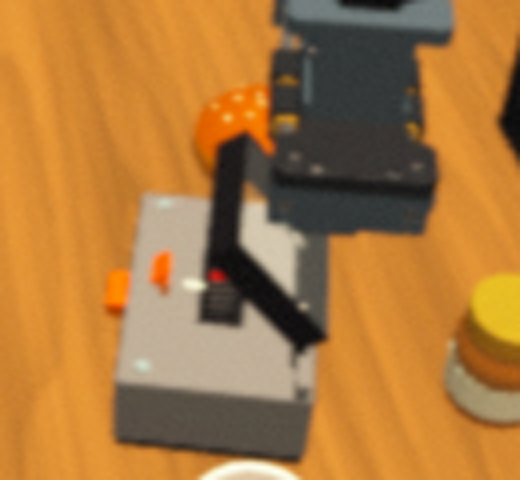

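The cover rests at about 0.9 rad with its rim at (230,200) in the crop, and the fingers are behind it. Next I go over the front edge and follow its arc down.

Call:
send_rows:
  targets: "0 0 -0.03 0 0 0 0;0 -0.003 -0.05 0 0 0 0;0.021 -0.003 -0.05 0 0 0 0;0.038 -0.003 -0.046 0 0 0 0;0.040 -0.003 -0.036 0 0 0 0;0.042 -0.003 -0.030 0 0 0 0;0.047 -0.003 -0.025 0 0 0 0;0.052 -0.003 -0.0206 0 0 0 0;0.057 -0.003 -0.016 0 0 0 0;0.062 -0.003 -0.0116 0 0 0 0;0.067 -0.003 -0.0065 0 0 0 0;0.072 -0.003 -0.0016 0 0 0 0"

```text
time_s: 16.97
ee_pos: [542.7, -112.0, 116.9]
ee_rot: [180.0, -0.2, 164.5]
force: [-2.7, 1.3, 4.2]
gripper_width: 0.3
gripper_force: 2.2
```

Call:
send_rows:
  targets: "0.004 0 0.005 0 0 0 0;0.008 0 0.011 0 0 0 0;0.011 0 0.016 0 0 0 0;0.014 0 0.022 0 0 0 0;0.016 0 0.026 0 0 0 0;0.018 0 0.030 0 0 0 0;0.018 0 0.031 0 0 0 0;0.018 0 0.031 0 0 0 0"

```text
time_s: 17.63
ee_pos: [528.8, -108.4, 88.9]
ee_rot: [180.0, 0.4, 164.5]
force: [-1.4, 1.9, 16.9]
gripper_width: 0.5
gripper_force: 8.4
```

Run:
```python
from h import *
s=env.state()
print(s["time_s"],ctl(s["ee_pos"]),s["force"])
```

```text
17.6333 (np.float64(-36.60459641229865), np.float64(0.3657656855442908), np.float64(88.87488338544026)) [-1.36278811  1.85731036 16.88831329]
```

Call:
send_rows:
  targets: "0 0 0 0 0 0 0;0 0 0 0 0 0 0;0 0 0 0 0 0 0;0 0 0 0 0 0 0"

```text
time_s: 17.97
ee_pos: [528.8, -108.4, 88.8]
ee_rot: [180.0, 0.4, 164.5]
force: [-0.9, 1.9, 17.0]
gripper_width: 0.6
gripper_force: 8.5
```

Run:
```python
from h import *
S=grab("side");s=env.state()
print(s["time_s"],ctl(s["ee_pos"]),s["force"])
cv2.imwrite("pics/z7.png",cv2.resize(S["image"][185:265,240:330],(720,600),interpolation=2))
```

```text
18.0167 (np.float64(-36.6356278952899), np.float64(0.3339337119684979), np.float64(88.84232035179218)) [-1.34977695  2.61005769 17.02227742]
```

View pics/z7.png

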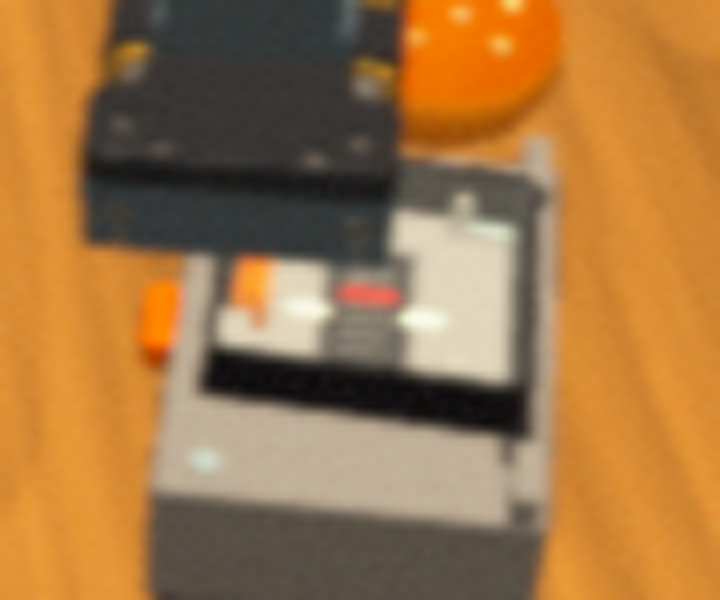

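The cover is nearly shut, with the red rib between the pointers at (368,296) in the crop. I press a little further in small steps.

Call:
send_rows:
  targets: "0 0 0.0005 0 0 0 0;0 0 0.001 0 0 0 0;0 0 0.001 0 0 0 0;0 0 0.001 0 0 0 0"

```text
time_s: 18.35
ee_pos: [528.8, -108.4, 88.6]
ee_rot: [180.0, 0.4, 164.5]
force: [-2.7, 1.9, 21.6]
gripper_width: 0.7
gripper_force: 10.9
```

Call:
send_rows:
  targets: "0 0 0.0005 0 0 0 0;0 0 0.001 0 0 0 0;0 0 0.0015 0 0 0 0;0 0 0.0015 0 0 0 0"

```text
time_s: 18.68
ee_pos: [526.6, -108.2, 83.3]
ee_rot: [-180.0, 0.0, 164.6]
force: [0.7, 0.2, 2.5]
gripper_width: 0.8
gripper_force: 1.3
```

It snapped, and z dropped to 83.3. I give one small confirming press, then lift and clear away.

Call:
send_rows:
  targets: "0 0 0.001 0 0 0 0;0 0 0.002 0 0 0 0;0 0 0.002 0 0 0 0"

```text
time_s: 18.93
ee_pos: [526.6, -108.2, 82.9]
ee_rot: [-180.0, 0.1, 164.5]
force: [-2.4, 0.3, 11.5]
gripper_width: 0.4
gripper_force: 5.9
```

Call:
send_rows:
  targets: "0 0 -0.01 0 0 0 0;0 0 -0.04 0 0 0 0;0.02 0.02 -0.08 0 0 0 0;0.04 0.06 -0.11 0 0 0 0;0.06 0.1 -0.11 0 0 0 0;0.06 0.14 -0.11 0 0 0 0;0.06 0.18 -0.11 0 0 0 0;0.06 0.22 -0.11 0 0 0 0;0.06 0.26 -0.11 0 0 0 0;0.06 0.3 -0.11 0 0 0 0;0.06 0.3 -0.11 0 0 0 0;0.06 0.3 -0.11 0 0 0 0"

```text
time_s: 19.93
ee_pos: [548.6, 199.6, 190.6]
ee_rot: [-180.0, -0.1, 164.8]
force: [-0.3, 0.5, 0.1]
gripper_width: 0.2
gripper_force: 0.0
```

Run:
```python
from h import *
S,T=grab("side"),grab("top");s=env.state()
print(s["time_s"],ctl(s["ee_pos"]),s["force"],red(S))
a=cv2.resize(S["image"][185:265,240:330],(400,356),interpolation=2)
b=cv2.resize(T["image"][135:215,255:345],(400,356),interpolation=2)
cv2.imwrite("pics/z8.png",np.hstack([a,b]))
```

```text
20.0333 (np.float64(-99.80141096314443), np.float64(299.11040791247035), np.float64(190.96637059693757)) [-0.66391793 -0.76771338  0.69499772] (26, (np.float64(285.65384615384613), np.float64(223.80769230769232)))
```

View pics/z8.png

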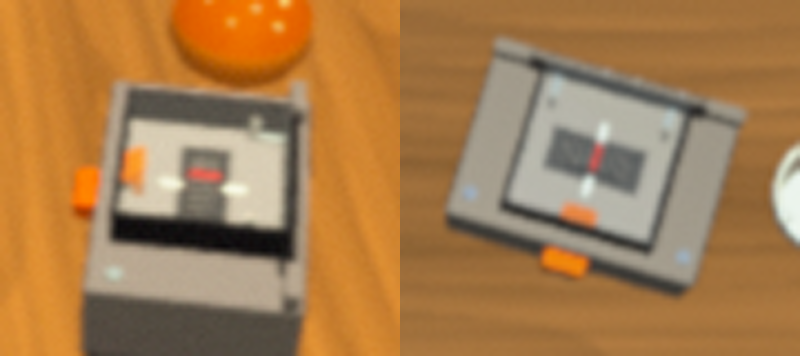

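The cover is shut and the tab is out. The red rib lies between the pointers, at (597,158) in the right crop and (205,175) in the left.

```bash
python3 -c "
from workcell import env
print(env.job_done())"
```

```text
the job is handed in; nothing more can be done
None
```

The job is handed in: the dimmer wheel is in the fifth click, the cover has snapped shut and the tab is out in the last pictures, at about 20 s of the 58 s; the bun, ramekin, jar and tongs were never touched.

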